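# Fit the matching handwheel to a sewing-machine drive unit

## Task

One of the two sewing-machine drive units stands in the aluminium clamping fixture, the other waits on a plywood board: take from the wooden rack the handwheel that belongs to the clamped unit (the big wheel has the thick shaft for the unit with the big pulley, the small wheel the thin shaft for the one with the small pulley). Push its shaft down into the pulley's hub, turning the wheel until the key slips into the keyway, and keep pushing until the wheel's shoulder sits fully home on the hub against the clutch spring. Finish while holding: keep gripping the wheel and pressing it home, for the clip to be fitted below; leave the other handwheel in the rack and everything else on the desk where it is.

Things in the scene. Friction and masses are not known exactly. Their poses are not given: they have to be found in the camera images.
- handwheel_large: white plastic handwheel 66 mm across on a 18 mm thick steel shaft that points down; about 0.26 kg. Origin: on the axis at the shoulder, the flat underside of its 34 mm boss; z up, x towards the key. Boss 0 to 12 mm above the origin, fluted round rim 12 to 36 mm: grip the rim from above, in any direction. A radial rib on the top face lies over the key
- shaft_end_large (a point): centre of the shaft's lower end, 46 mm below the shoulder. The last 7 mm taper to 11 mm. The key, 6 mm wide and 3.5 mm proud of the 18 mm shaft, runs from 3 to 28 mm below the shoulder; the 18 mm below it are round and guide the shaft into the bore first
- handwheel_small: white plastic handwheel 52 mm across on a 14 mm thick steel shaft that points down; about 0.18 kg. Origin: on the axis at the shoulder, the flat underside of its 34 mm boss; z up, x towards the key. Boss 0 to 12 mm above the origin, fluted round rim 12 to 36 mm: grip the rim from above, in any direction. A radial rib on the top face lies over the key
- shaft_end_small (a point): centre of the shaft's lower end, 46 mm below the shoulder. The last 7 mm taper to 7 mm. The key, 6 mm wide and 3.5 mm proud of the 14 mm shaft, runs from 3 to 28 mm below the shoulder; the 18 mm below it are round and guide the shaft into the bore first
- drive_large: drive unit with the large pulley: folded steel bracket 152 x 84 mm, plate 64 mm up, motor under it. Origin: on the pulley's axis at the underside of the feet; x to the motor, z up. The motor's little brass pulley, 68 mm from the axis, reaches 88 mm up. Both brackets are alike. Fixed
- drive_small: drive unit with the small pulley: folded steel bracket 152 x 84 mm, plate 64 mm up, motor under it. Origin: on the pulley's axis at the underside of the feet; x to the motor, z up. The motor's little brass pulley, 68 mm from the axis, reaches 88 mm up. Both brackets are alike. Fixed
- pulley_large: white toothed pulley of the large unit, 84 mm wide, top 16 mm below the mouth of its upright 38 mm steel hub. Origin: centre of the mouth, 104 mm above the unit's feet; z up, x to the keyway. Bore 19.2 mm for the 18 mm shaft; keyway 7.4 mm wide, open at the mouth, 13.5 mm from axis to floor. A rib on the web is in line with it. Turns stiffly: stays put below 0.15 N m
- spring_large (a point): top of the clutch plunger at rest, on the axis in the bore, 38 mm below the mouth. Its spring is met when the wheel's shoulder is 8 mm above the mouth; it takes 5 N at first, 11 N with the shoulder on the mouth, and pushes the wheel up again if it is let go
- pulley_small: white toothed pulley of the small unit, 66 mm wide, top 16 mm below the mouth of its upright 38 mm steel hub. Origin: centre of the mouth, 104 mm above the unit's feet; z up, x to the keyway. Bore 15.2 mm for the 14 mm shaft; keyway 7.4 mm wide, open at the mouth, 11.5 mm from axis to floor. A rib on the web is in line with it. Turns stiffly: stays put below 0.15 N m
- spring_small (a point): top of the clutch plunger at rest, on the axis in the bore, 38 mm below the mouth. Its spring is met when the wheel's shoulder is 8 mm above the mouth; it takes 5 N at first, 11 N with the shoulder on the mouth, and pushes the wheel up again if it is let go
- fixture_seat (a point): centre of the seat of the aluminium fixture (a 262 x 124 x 10 mm plate with a low toggle clamp at either end), on top of the plate, 10 mm above the desk: the clamped unit's origin is here, the other unit's is on the plywood board 25 to 38 cm to the right. The fixture is fixed; its clamps reach 41 mm above the desk
- rack: fixed wooden rack, 80 x 216 x 62 mm, a board with two 28 mm holes 120 mm apart (at y = -60 and +60 mm in its frame), open below; each handwheel hangs in one of them, its shoulder resting on the board, shaft down; which wheel is in which hole varies. Origin: centre of its underside, y along its length, top at 62 mm
- screwdriver_long: bystander: screwdriver 220 mm with orange handle, origin under its middle
- screwdriver_short: bystander: screwdriver 150 mm with orange handle, origin under its middle
- bobbin_a: bystander: steel bobbin, 21 mm across, 11 mm high, origin under its centre
- bobbin_b: bystander: steel bobbin, 21 mm across, 11 mm high, origin under its centre
- screw_tin: bystander: open steel tin 75 x 75 x 22 mm, origin under its centre
- presser_foot: bystander: small steel presser foot, 30 mm long, 17 mm high, origin under its middle
- oil_bottle: bystander: white oil bottle 38 mm across, 105 mm high, origin under its centre
- pen_cup: bystander: black pen cup 76 mm across, 95 mm high, its pens 150 mm high, origin under its centre

How it is judged:
By the outcome, as a careful person would: the job done as asked, in the order asked, and still so for the second after the job is handed in, while the arm keeps its last pose, push and grip.
It also fails if it takes over 43 s, if anything falls off the work surface, if the arm or the gripper's body presses on something with over 40 N, if the wrist force passes 120 N, or if a joint passes its speed limit or range.

## Robot

A 7-joint arm with a two-finger parallel gripper is mounted at the origin on the work surface. World frame = base frame: x ahead of the robot, y to its left, z up, the work surface at z = 0. Lengths are in m, angles in rad, forces in N, time in s.
With the tool pointing down it reaches from about 0.4 to 0.875 m from the base axis. Payload 6.5 kg.
Tool frame: the origin (TCP) lies at the centre of the arm's flange, where the gripper is bolted on; the fingertips stand 173 mm ahead of it and the grasp point (between the pads) lies ahead of it (bot.tcp_to_grasp is the z of the grasp point in the tool frame, in m); z points along the fingers, y is the direction in which the jaws open and shut (so a half turn about z gives the same grasp; the last joint's range is limited). The gripper opens to 85 mm and grips with 20 to 120 N. Pads are 22 mm wide; open, the fingers measure 114 mm over their backs; the gripper's body (76 mm by 85 mm) begins 54 mm behind the grasp point. The pads swing forward as they close: fully open they stand 13 mm farther back than shut.
Start: joints at [-1.406, 0.536, -0.004, 1.538, 0.003, 1.067, -0.071], TCP at [0.149, 0.633, 0.405] pointing down, gripper open.
Joint ranges: [-2.7, 2.7], [-0.37, 2.16], [-1.27, 1.26], [0.24, 2.4], [-1.31, 4.45], [0.19, 1.91], [-2.76, 2.76]. Speed limits (rad/s): [2.39, 2.39, 3.14, 3.14, 3.14, 3.14, 3.14].

## Interface

Orientations are given as a unit quaternion [x, y, z, w].
In Python, from plant import bot, capture, get_calibration, job, silhouettes gives the robot as it stands.
- The arm moves only by the tool step_arm, never from a script. Its argument "rows" is a list that holds one entry, the list of rows, each a list of 6 numbers: the shift along the tool's x, y, z in mm, then the turn, a rotation vector about the tool's x, y, z in degrees. A call has 1 to 8 rows; each row is the pose to reach, as a shift and turn from the pose commanded when the call began, along the tool's axes at that moment; what a row does not reach only later rows make up. A row lasts 1/12 s, in which the tool goes at most 41.7 mm and 7.16 degrees, less where a joint would pass 70% of its speed; a pose out of reach is approached as far as the arm can. A call with a gripper value outside its range is refused whole. "claw" is the finger opening in mm, from 0 to 85.4, set as the call begins (left out, the last holds). The fingers move at their own pace and stop on an object; "force" is the grip in N (left out, the last holds). Time passes only in rows, so rows that repeat a pose let the fingers close. It gives the time, the measured TCP pose, the force and the opening at its end, in the units of the state.
- bot.sense(): the state, without advancing time (a new reading comes with each control period).
- capture(name): name is "scene" or "top"; returns (picture, depth): 384x512x3 uint8, red, green, blue; 384x512 float32, m along the optical axis (not along the pixel's ray), 0 where there is no reading.
- get_calibration(name): a dict with "K" (3x3 intrinsics, pixels), "k1" (the pictures are not rectified: a ray, as slopes to the right and down, at radius r is drawn at 1 + k1 r^2 times it, then the intrinsics apply), "rvec" (rotation vector, rad) and "tvec" (3), from world to camera coordinates, as OpenCV has them. Camera axes: x right, y down, z forward; pixel columns grow to the right and rows downward; lengths in m; the calibration is good to about 2 mm. A picture is of the moment at which its call begins. get_calibration takes no time and is no camera call.
- job.hand_in(): hands the job in, once; it reports no verdict.
Trained networks look in the newest picture that a camera, given by its name, has taken for a name from the list of things; names that differ only in an ending like _2 or _b are one class to them, and where a whole thing is asked for, a point or a joint stands for the part that bears it (a point fixed in the world has none). Each returns a list of dicts, best first, with "p" (0 to 1); they miss things now and then, are a little off and sometimes report something else, mostly with a low value. They report only what shows in the picture. A call takes as long as a camera call.
- silhouettes(label, camera): "region" (384x512 bool, what is visible of it) and "location" ([column, row] in pixels, amid what is visible of it).
The state is a dict: "time": time; "q": joint angles; "joint_vel": joint speeds; "joint_torque": joint torques, N m; "position": TCP position; "eef_rot": TCP orientation; "force": force on the tool from outside, world axes, zero at the start; "moment": the same for the moment, N m; "grip_width": opening from 0.0 (shut) to 1.0 (fully open).
Only numpy, scipy, OpenCV 4.12 (cv2) and the standard library are available. Lean on these libraries where they do the work, as an engineer would, in place of code of your own. Each camera call takes 0.05 s, during which the arm holds its last target. There are 200 camera calls.

## Working session

There is one attempt and no reset: what is moved stays moved. The work goes in short steps, Python scripts to look and compute and a tool call to move; the robot and the scene stay as the last step left them, time stands still between calls to the robot, and variables do not carry over. Pictures are saved under pics/ and viewed, about 8 in all and at most 12, crops included, and the job is handed in when it is done.

Besides the shell and the picture viewer there is one more tool, called after ">>>" by a JSON object that holds its "name" and its "arguments", one argument or row to a line. step_arm: Moves the arm, as the interface text tells. Its arguments: {"type":"object","properties":{"rows":{"type":"array"},"claw":{"type":"number"},"force":{"type":"number"}},"required":["rows"]}

```bash
mkdir -p pics; ls
cat > h.py <<'E'
import numpy as np, cv2
from plant import bot, capture, get_calibration, job, silhouettes
from scipy.spatial.transform import Rotation as R
def cloud(name,d):
    c=get_calibration(name);K=np.array(c["K"]);k1=c["k1"]
    h,w=d.shape;u,v=np.meshgrid(np.arange(w),np.arange(h))
    pts=np.stack([u,v],-1).reshape(-1,1,2).astype(float)
    n=cv2.undistortPointsIter(pts,K,np.array([k1,0,0,0,0.]),None,None,(3,50,1e-10)).reshape(h,w,2)
    P=np.dstack([n*d[...,None],d])
    Rm=cv2.Rodrigues(np.array(c["rvec"],float))[0]
    return (P-np.array(c["tvec"]).ravel())@Rm
def proj(name,X):
    c=get_calibration(name)
    return cv2.projectPoints(np.array(X,float).reshape(-1,1,3),np.array(c["rvec"],float),np.array(c["tvec"],float),np.array(c["K"]),np.array([c["k1"],0,0,0,0.]))[0].reshape(-1,2)
def save(n,im): cv2.imwrite(f"pics/{n}.png",cv2.cvtColor(im,cv2.COLOR_RGB2BGR))
E
python3 - <<'E'
from h import *
print(bot.sense(),bot.tcp_to_grasp)
for n in("scene","top"):
    im,d=capture(n);save(n+"0",im);np.savez(n+"0",im=im,d=d,P=cloud(n,d))
    c=get_calibration(n);print(n,c)
    for l in("handwheel_large","handwheel_small","pulley_large","pulley_small","rack"):
        P=cloud(n,d)
        for s in silhouettes(l,n)[:2]:
            m=s["region"]&(d>0);print(l,round(s["p"],2),s["location"],m.sum(),np.median(P[m],0).round(3) if m.any() else None, P[m][:,2].max().round(3) if m.any() else None)
E
```

```text
pics
{'time': 0.0, 'q': array([-1.40623476,  0.53717741, -0.00443125,  1.53885958,  0.00260424,
        1.06728698, -0.07119031]), 'joint_vel': array([ 0.00082369,  0.00069345, -0.00043841,  0.00200137,  0.00097258,
       -0.00060218,  0.00162771]), 'joint_torque': array([ 2.88654956e-04, -5.83437002e+01,  1.04858078e+00, -2.59097582e+01,
        1.22314956e-02,  9.76801675e-03, -1.15019904e-05]), 'position': array([0.14859346, 0.63245424, 0.40381089]), 'eef_rot': array([ 1.15086507e-01,  9.93355098e-01, -8.62200752e-04, -3.24151794e-05]), 'force': array([ 0.32568706, -0.00322967, -0.44665554]), 'moment': array([-0.0076622 ,  0.03754296, -0.04166395]), 'grip_width': 0.9998985787865337} 0.1547
scene {'K': array([[347.94884243,   0.        , 256.23588139],
       [  0.        , 347.94884243, 190.74263421],
       [  0.        ,   0.        ,   1.        ]]), 'k1': 0.02598495918093461, 'rvec': array([ 1.43898394,  2.25342519, -0.78447564]), 'tvec': array([ 0.16939903, -0.35483015,  1.26691542])}
handwheel_large 0.88 [341.1, 201.9] 638 [0.502 0.272 0.093] 0.1
pulley_large 0.85 [215.5, 1
[... 213 characters left out ...]
3 0.06 ] 0.099
top {'K': array([[402.82043873,   0.        , 254.80200959],
       [  0.        , 402.82043873, 197.31538588],
       [  0.        ,   0.        ,   1.        ]]), 'k1': -0.14295971110773634, 'rvec': array([ 2.18212457, -2.04239049,  0.21289023]), 'tvec': array([0.0333272 , 0.56542501, 1.34824264])}
handwheel_large 0.62 [194.7, 211.9] 283 [0.494 0.269 0.095] 0.105
handwheel_small 0.49 [228.7, 201.4] 157 [0.523 0.155 0.095] 0.104
pulley_large 0.95 [291.4, 202.3] 503 [ 0.538 -0.051  0.097] 0.12
pulley_large 0.53 [278.6, 204.3] 1273 [ 0.553 -0.04   0.01 ] 0.078
pulley_small 0.6 [383.0, 206.5] 278 [ 0.548 -0.367  0.098] 0.121
rack 0.61 [215.7, 212.7] 966 [0.504 0.206 0.062] 0.103
```

View pics/scene0.png

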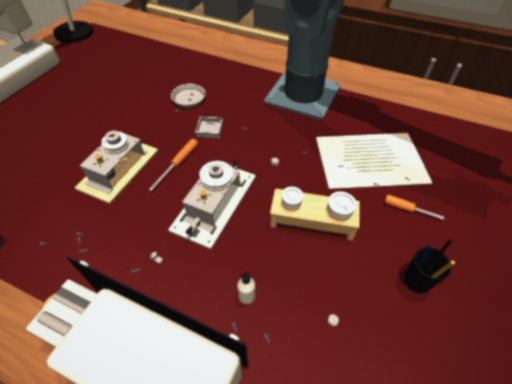

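View pics/top0.png

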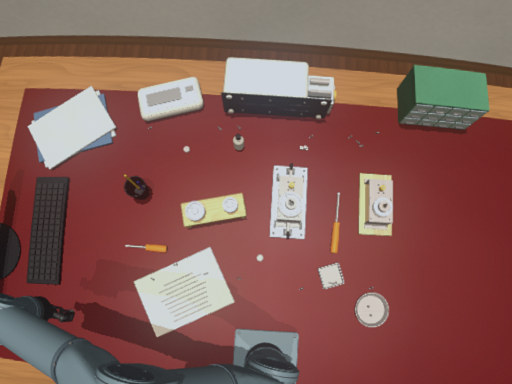

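```bash
cat >> h.py <<'E'
def ortho(n,im,c,z,half=0.05,px=260):
    # up = +x world, left = +y
    g=np.linspace(half,-half,px);X,Y=np.meshgrid(c[0]+g,c[1]+g,indexing="ij")
    m=proj(n,np.stack([X,Y,np.full_like(X,z)],-1)).reshape(px,px,2).astype(np.float32)
    return cv2.remap(im,m[...,0],m[...,1],cv2.INTER_CUBIC)
E
python3 - <<'E'
from h import *
rows=[]
for n in("scene","top"):
    f=np.load(n+"0.npz");im,P=f["im"],f["P"]
    for nm,c,lo,hi in(("WL",(.498,.27),.085,.11),("WS",(.523,.155),.085,.11),("hub",(.545,-.047),.106,.125),("pul",(.545,-.047),.09,.103),("hubS",(.555,-.362),.106,.125)):
        m=(np.hypot(P[...,0]-c[0],P[...,1]-c[1])<.055)&(P[...,2]>lo)&(P[...,2]<hi)
        q=P[m];(x,y),r=cv2.minEnclosingCircle((q[:,:2]*1000).astype(np.float32))
        print(n,nm,m.sum(),"circ",round(x,1),round(y,1),round(2*r,1),"med",np.median(q,0).round(4),"ext",np.percentile(q[:,:2],[1,99],0).round(4).tolist())
    rows.append(np.hstack([ortho(n,im,c,z) for c,z in(((.498,.27),.098),((.523,.155),.098),((.545,-.047),.098))]))
save("ortho0",np.vstack(rows))
E
```

```text
scene WL 550 circ 496.1 271.1 67.9 med [0.4988 0.2719 0.0941] ext [[0.4649, 0.2408], [0.5286, 0.3022]]
scene WS 330 circ 525.2 155.2 53.7 med [0.5288 0.1558 0.0951] ext [[0.5018, 0.1311], [0.5512, 0.1798]]
scene hub 133 circ 540.0 -50.6 41.1 med [ 0.541  -0.0502  0.1122] ext [[0.5212, -0.0691], [0.5599, -0.0321]]
scene pul 490 circ 540.3 -50.7 85.5 med [ 0.5484 -0.0447  0.096 ] ext [[0.5006, -0.0895], [0.5804, -0.0109]]
scene hubS 126 circ 552.5 -368.0 41.0 med [ 0.5542 -0.3663  0.1119] ext [[0.5353, -0.3866], [0.5722, -0.3487]]
top WL 287 circ 495.1 270.5 66.3 med [0.4946 0.2711 0.0953] ext [[0.463, 0.2416], [0.5248, 0.2993]]
top WS 191 circ 524.4 154.3 53.8 med [0.524  0.1543 0.0955] ext [[0.4995, 0.1309], [0.5493, 0.179]]
top hub 78 circ 539.2 -50.3 38.2 med [ 0.5376 -0.0512  0.1148] ext [[0.5215, -0.0686], [0.5567, -0.0316]]
top pul 380 circ 548.6 -47.7 102.8 med [ 0.5374 -0.0491  0.0964] ext [[0.4993, -0.0905], [0.5803, -0.0098]]
top hubS 85 circ 550.2 -368.2 39.2 med [ 0.5486 -0.368   0.1135] ext [[0.532, -0.3869], [0.5671, -0.3521]]
```

View pics/ortho0.png

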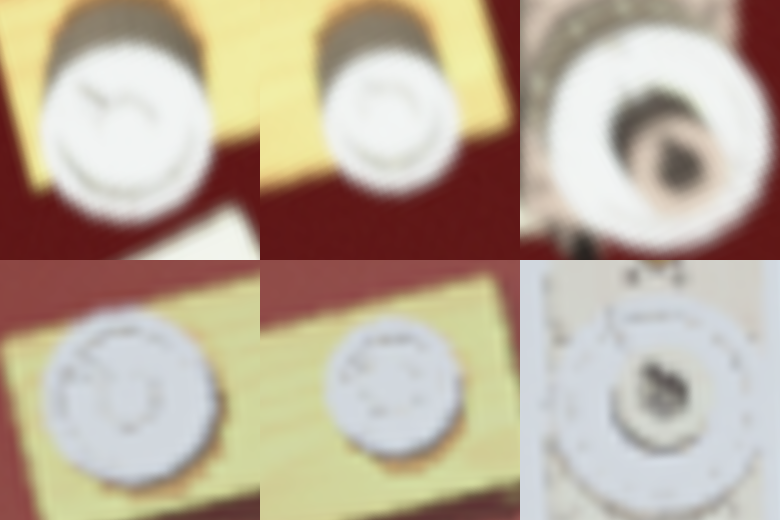

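Run:
```python
from h import *
rows=[]
for n in("scene","top"):
    im=np.mean([capture(n)[0].astype(float) for _ in range(5)],0).astype(np.float32)
    np.save(n+"avg",im)
    t=[]
    for c,z,h,lo in(((.4955,.2708),.098,.035,0),((.5396,-.0505),.098,.045,0),((.5396,-.0505),.114,.022,0)):
        o=ortho(n,im,c,z,h,260).mean(2)
        yy,xx=np.mgrid[-1:1:260j,-1:1:260j];rr=np.hypot(xx,yy)*h
        m=(rr<(.03 if h==.035 else .04 if h==.045 else .02))
        if h==.045:m&=rr>.024
        a,b=np.percentile(o[m],[1 if h<.03 else 4,99]);t.append(np.clip((o-a)/(b-a)*255,0,255).astype(np.uint8))
    rows.append(np.hstack(t))
cv2.imwrite("pics/ortho1.png",np.vstack(rows))
```

```text
(no output)
```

View pics/ortho1.png

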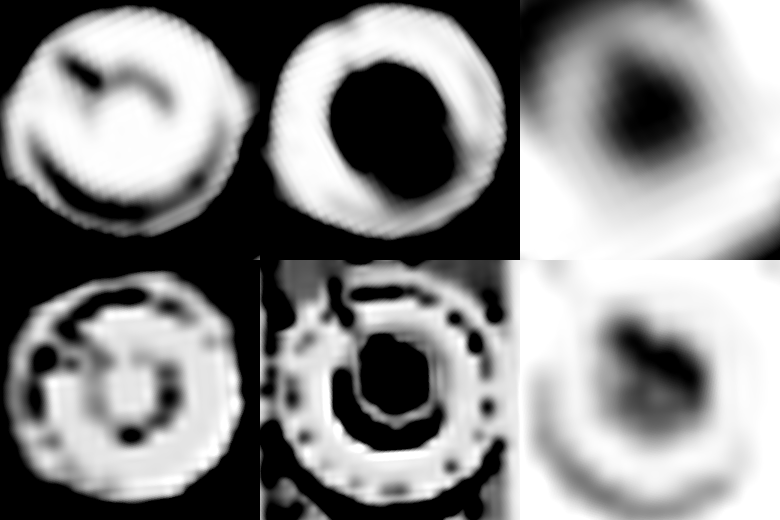

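```bash
cat >> h.py <<'E'
def todo(x,y,z,jaw=None):
    # tool-frame move (mm, deg) from measured pose to TCP x,y,z, jaw yaw in deg, tool down
    s=bot.sense();r=R.from_quat(s["eef_rot"]);M=r.as_matrix()
    yaw=np.degrees(np.arctan2(M[1,1],M[0,1]))
    if jaw is None: jaw=yaw
    a=np.radians(jaw);T=np.array([[-np.sin(a),np.cos(a),0],[np.cos(a),np.sin(a),0],[0,0,-1]]).T
    T=np.column_stack([[-np.sin(a),np.cos(a),0],[np.cos(a),np.sin(a),0],[0,0,-1]])
    # check handedness: x cross y = z
    if np.linalg.det(T)<0: T[:,0]*=-1
    print("t",round(s["time"],2),"pos",(s["position"]*1e3).round(1),"jaw",yaw.round(2),"F",s["force"].round(1),"M",s["moment"].round(2),"grip",round(85.4*s["grip_width"],1))
    print("shift",(M.T@(np.array([x,y,z])-s["position"])*1e3).round(1),"turn",np.degrees((r.inv()*R.from_matrix(T)).as_rotvec()).round(2))
E
python3 -c "
from h import *
todo(.4955,.2708,.30);print(bot.sense()['q'])"
```

```text
t 1.1 pos [148.7 632.8 404.7] jaw 76.78 F [ 0.1 -0.3  0.7] M [-0.04 -0.04  0.01] grip 85.2
shift [-420.4 -273.1  104.7] turn [ 0.  0. -0.]
[-1.40619149  0.53641139 -0.00440852  1.53789293  0.00259799  1.06729107
 -0.0711847 ]
```

>>> {"name": "step_arm", "arguments": {
  "rows": [
    [[-420,-273,105,0,0,0],[-420,-273,105,0,0,0],[-420,-273,105,0,0,0],[-420,-273,105,0,0,0],[-420,-273,105,0,0,0],[-420,-273,105,0,0,0],[-420,-273,105,0,0,0],[-420,-273,105,0,0,0]]
  ],
  "claw": 85.4,
  "force": 70
}}

```text
time: 1.77
position: [0.3754, 0.3956, 0.3363]
eef_rot: [0.115, 0.993, 0.0, 0.0]
force: [1.5, 0.7, 0.8]
grip_width: 1.004
```

```bash
python3 -c "
from h import *
todo(.4955,.2708,.30,76.8)"
```

```text
t 1.77 pos [375.4 395.6 336.3] jaw 76.79 F [1.5 0.7 0.8] M [ 0.04 -0.03  0.03] grip 85.7
shift [-145.4  -94.    36.2] turn [ 0.04  0.02 -0.01]
```

>>> {"name": "step_arm", "arguments": {
  "rows": [
    [[-146,-95,36,0,0,0],[-146,-95,36,0,0,0],[-146,-95,36,0,0,0],[-146,-95,36,0,0,0],[-146,-95,36,0,0,0],[-146,-95,36,0,0,0],[-146,-95,36,0,0,0]]
  ]
}}

```text
time: 2.35
position: [0.4949, 0.271, 0.3002]
eef_rot: [0.116, 0.993, 0.0, -0.0]
force: [-0.9, 0.9, -0.3]
grip_width: 1.0
```

```bash
python3 -c "
from h import *
todo(.4955,.2708,.238,76.8)"
```

```text
t 2.35 pos [494.9 271.  300.2] jaw 76.69 F [-0.9  0.9 -0.3] M [ 0.04 -0.01 -0.02] grip 85.4
shift [-0.6 -0.  62.2] turn [ 0.   -0.02 -0.11]
```

>>> {"name": "step_arm", "arguments": {
  "rows": [
    [[-0.5,0,25,0,0,0],[-0.5,0,45,0,0,0],[-0.5,0,60,0,0,0],[-0.5,0,62,0,0,0],[-0.5,0,62,0,0,0],[-0.5,0,62,0,0,0]]
  ]
}}

```text
time: 2.85
position: [0.4949, 0.2724, 0.2392]
eef_rot: [0.114, 0.993, 0.001, 0.0]
force: [0.0, -0.7, -0.7]
grip_width: 1.001
```

Run:
```python
from h import *
todo(.4955,.2708,.238,76.8)
im,d=capture("scene");x0,y0=290,130
save("g1",cv2.resize(im[y0:y0+100,x0:x0+110],None,fx=6,fy=6,interpolation=cv2.INTER_CUBIC))
P=cloud("scene",d);m=(np.hypot(P[...,0]-.4955,P[...,1]-.2708)<.07)&(P[...,2]>.1)
```

```text
t 2.85 pos [494.9 272.4 239.2] jaw 76.88 F [ 0.  -0.7 -0.7] M [-0.01  0.02 -0.01] grip 85.5
shift [-1.  -1.4  1.2] turn [0.07 0.02 0.08]
```

View pics/g1.png

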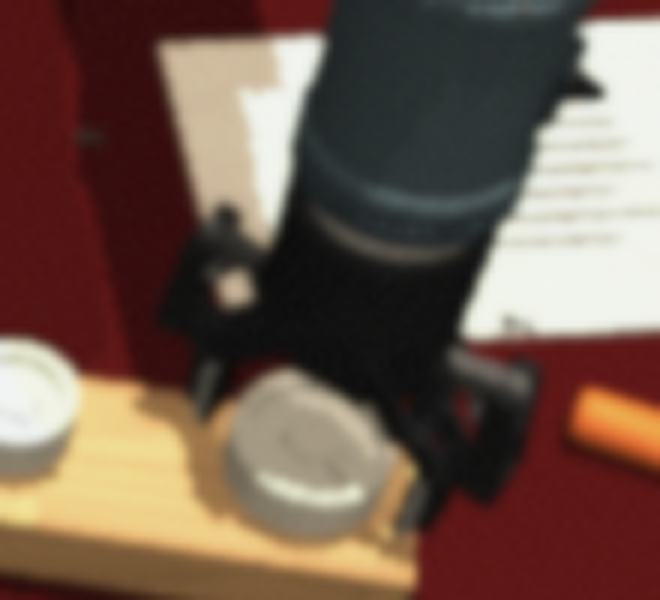

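Run:
```python
from h import *
im,d=capture("scene");P=cloud("scene",d)
M=R.from_quat(bot.sense()["eef_rot"]).as_matrix();p=bot.sense()["position"];print(p)
L=(P-[.4949,.2718,.239])@M  # tool frame
for sg in(-1,1):
    m=(np.abs(L[...,0])<.02)&(sg*L[...,1]>.036)&(sg*L[...,1]<.065)&(L[...,2]>.08)&(im.max(2)<70)&(d>0)
    q=L[m];print(sg,m.sum(),np.percentile(q[:,2],[80,90,95,99]).round(4),np.percentile(sg*q[:,1],[2,50,98]).round(3))
```

```text
[0.49538858 0.27196315 0.23958999]
-1 171 [0.1336 0.142  0.1474 0.151 ] [0.037 0.05  0.064]
1 210 [0.1392 0.2383 0.2392 0.2416] [0.037 0.051 0.064]
```

>>> {"name": "step_arm", "arguments": {
  "rows": [
    [[-0.5,-0.7,4,0,0,0],[-0.5,-0.7,7,0,0,0],[-0.5,-0.7,7,0,0,0]]
  ]
}}

```text
time: 3.2
position: [0.4954, 0.2702, 0.231]
eef_rot: [0.115, 0.993, -0.0, -0.0]
force: [-0.2, 0.9, 0.2]
grip_width: 1.001
```

>>> {"name": "step_arm", "arguments": {
  "rows": [
    [[0,0,0,0,0,0],[0,0,0,0,0,0],[0,0,0,0,0,0],[0,0,0,0,0,0],[0,0,0,0,0,0],[0,0,0,0,0,0]]
  ],
  "claw": 55,
  "force": 70
}}

```text
time: 3.7
position: [0.4957, 0.2705, 0.2318]
eef_rot: [0.115, 0.993, 0.0, 0.0]
force: [-2.1, -0.5, 5.4]
grip_width: 0.757
```

```bash
python3 -c "
from h import *
todo(.4955,.2708,.36,76.8)"
```

```text
t 3.7 pos [495.7 270.5 231.8] jaw 76.77 F [-2.1 -0.5  5.4] M [-0.12  0.25  0.01] grip 64.6
shift [   0.2    0.4 -128.2] turn [ 0.03  0.02 -0.03]
```

>>> {"name": "step_arm", "arguments": {
  "rows": [
    [[0,0,-10,0,0,0],[0,0,-40,0,0,0],[0,0,-80,0,0,0],[0,0,-115,0,0,0],[0,0,-128,0,0,0],[0,0,-128,0,0,0],[0,0,-128,0,0,0],[0,0,-128,0,0,0]]
  ],
  "claw": 45,
  "force": 80
}}

```text
time: 4.37
position: [0.4947, 0.2699, 0.3577]
eef_rot: [0.115, 0.993, -0.001, -0.001]
force: [-0.9, -0.4, -4.2]
grip_width: 0.751
```

Run:
```python
from h import *
todo(.5396,-.0505,.36,76.8-18)
im,d=capture("scene");save("g2",cv2.resize(im[90:240,280:400],None,fx=4,fy=4,interpolation=cv2.INTER_CUBIC))
```

```text
t 4.37 pos [494.7 269.9 357.7] jaw 76.78 F [-0.9 -0.4 -4.2] M [-0.02 -0.01 -0.01] grip 64.2
shift [-117.  -301.7   -1.9] turn [-0.15 -0.11 17.98]
```

View pics/g2.png

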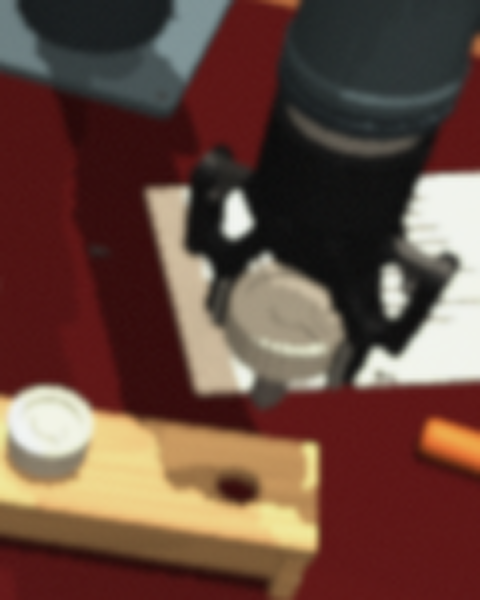

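>>> {"name": "step_arm", "arguments": {
  "rows": [
    [[-15,-38,-2,0,0,2],[-30,-76,-2,0,0,6],[-45,-114,-2,0,0,10],[-60,-152,-2,0,0,14],[-74,-190,-2,0,0,18],[-88,-226,-2,0,0,18],[-101,-260,-2,0,0,18],[-112,-288,-2,0,0,18]]
  ]
}}

```text
time: 5.08
position: [0.5379, -0.0388, 0.3597]
eef_rot: [0.27, 0.963, -0.001, -0.001]
force: [0.3, -0.9, -3.0]
grip_width: 0.753
```

Run:
```python
from h import *
todo(.5396,-.0505,.36,76.8-18)
```

```text
t 5.08 pos [537.9 -38.8 359.7] jaw 58.66 F [ 0.3 -0.9 -3. ] M [-0.04 -0.05 -0.02] grip 64.3
shift [-7.5 -9.1 -0.3] turn [-0.16 -0.11 -0.14]
```

>>> {"name": "step_arm", "arguments": {
  "rows": [
    [[-5,-7,0,0,0,0],[-7,-9,0,0,0,0],[-7,-9,0,0,0,0],[-7,-9,0,0,0,0],[-7,-9,0,0,0,0]]
  ]
}}

```text
time: 5.5
position: [0.5399, -0.0449, 0.3608]
eef_rot: [0.268, 0.964, 0.0, -0.001]
force: [0.4, -0.7, -3.2]
grip_width: 0.751
```

Run:
```python
from h import *
ims=[capture("scene") for _ in range(5)]
im=np.mean([i[0].astype(float) for i in ims],0).astype(np.float32);d=np.median([i[1] for i in ims],0)
todo(.5396,-.0505,.33,58.8)
P=cloud("scene",d)
p=np.array([.5396,-.0505])
m=(np.hypot(P[...,0]-p[0],P[...,1]-p[1])<.014)&(P[...,2]>.135)&(P[...,2]<.185)
print("shaft",m.sum());q=P[m]
for z in(.145,.155,.165,.175):
    s=q[abs(q[:,2]-z)<.005];print(z,len(s),s.mean(0).round(4) if len(s) else None)
a=cv2.resize(im[90:230,150:290],None,fx=4,fy=4,interpolation=cv2.INTER_CUBIC).clip(0,255).astype(np.uint8)
o=ortho("scene",im,(.5396,-.0505),.226,.04,240).mean(2);mm=np.percentile(o,[30,99]);o=np.clip((o-mm[0])/(mm[1]-mm[0])*255,0,255).astype(np.uint8)
save("g3",a);b=np.zeros((560,800,3),np.uint8);b[:,:560]=a;b[:240,560:]=o[...,None];save("g3",b)
```

```text
t 5.75 pos [540.  -46.2 361.3] jaw 58.85 F [-0.5  0.2 -2.9] M [-0.    0.02  0.04] grip 64.4
shift [-1.9 -3.9 31.3] turn [ 0.01 -0.    0.05]
shaft 30
0.145 1 [ 0.5434 -0.038   0.1485]
0.155 16 [ 0.5468 -0.0425  0.1551]
0.165 8 [ 0.5472 -0.0447  0.1649]
0.175 5 [ 0.5482 -0.0446  0.1718]
```

View pics/g3.png

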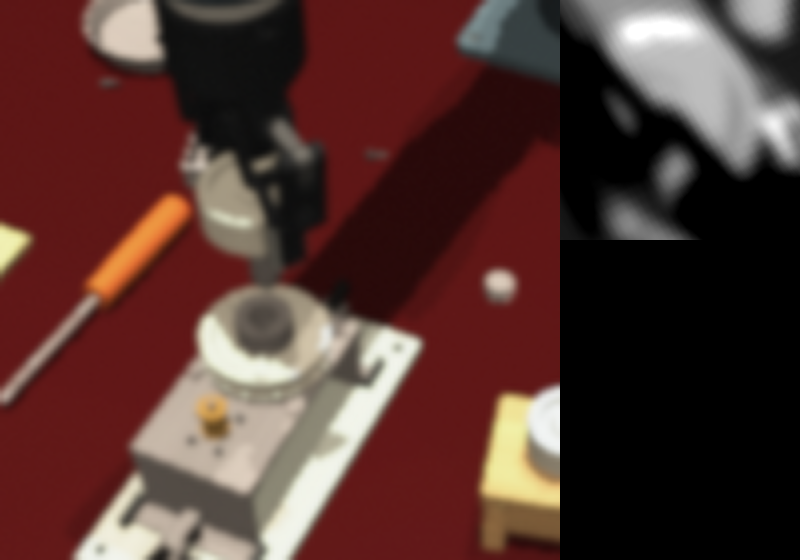

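>>> {"name": "step_arm", "arguments": {
  "rows": [
    [[-1.9,-3.9,5,0,0,0],[-1.9,-3.9,15,0,0,0],[-1.9,-3.9,24,0,0,0],[-1.9,-3.9,26,0,0,0],[-1.9,-3.9,26,0,0,0],[-1.9,-3.9,26,0,0,0]]
  ]
}}

```text
time: 6.25
position: [0.5395, -0.0513, 0.3349]
eef_rot: [0.269, 0.963, -0.0, -0.0]
force: [0.1, -0.1, -3.0]
grip_width: 0.753
```

Run:
```python
from h import *
for _ in range(4): capture("top"); todo(.5396,-.0505,.318,58.8)
```

```text
t 6.3 pos [539.7 -51.3 335.3] jaw 58.77 F [ 0.1  0.1 -2.8] M [0.   0.03 0.07] grip 64.4
shift [ 0.5  0.6 17.3] turn [-0.    0.   -0.03]
t 6.35 pos [539.8 -51.3 335.5] jaw 58.78 F [-0.1  0.  -3.4] M [ 0.03 -0.03 -0.05] grip 64.3
shift [ 0.6  0.6 17.5] turn [ 0.02  0.03 -0.02]
t 6.4 pos [539.8 -51.3 335.6] jaw 58.78 F [-0.5 -0.1 -3.4] M [0.03 0.01 0.  ] grip 64.3
shift [ 0.6  0.6 17.6] turn [ 0.02  0.04 -0.02]
t 6.45 pos [539.8 -51.3 335.7] jaw 58.78 F [-0.6 -0.3 -2.3] M [ 0.02 -0.01  0.03] grip 64.5
shift [ 0.6  0.6 17.7] turn [ 0.02  0.04 -0.02]
```

Aligned within 1 mm; lower the guide into the bore, staying above the key contact.

>>> {"name": "step_arm", "arguments": {
  "rows": [
    [[0.6,0.6,3,0,0,0],[0.6,0.6,6,0,0,0],[0.6,0.6,9,0,0,0],[0.6,0.6,12,0,0,0],[0.6,0.6,15,0,0,0],[0.6,0.6,18,0,0,0],[0.6,0.6,18,0,0,0]]
  ]
}}

```text
time: 7.03
position: [0.5396, -0.0506, 0.3168]
eef_rot: [0.269, 0.963, -0.0, 0.0]
force: [2.4, -2.0, -3.9]
grip_width: 0.756
```

Run:
```python
from h import *
for _ in range(2): capture("top"); todo(.5396,-.0505,.31,58.8)
```

```text
t 7.08 pos [539.6 -50.7 317.1] jaw 58.77 F [ 1.5 -1.6 -4.1] M [-0.26 -0.45 -0.03] grip 64.1
shift [0.1 0.2 7.1] turn [-0.01  0.03 -0.03]
t 7.13 pos [539.6 -50.7 317.2] jaw 58.77 F [ 0.8 -0.8 -3.7] M [-0.28 -0.45  0.02] grip 64.4
shift [0.1 0.1 7.2] turn [-0.    0.03 -0.03]
```

>>> {"name": "step_arm", "arguments": {
  "rows": [
    [[-0.6,-0.1,2,0,0,0],[-0.6,-0.1,4,0,0,0],[-0.6,-0.1,6,0,0,0],[-0.6,-0.1,7.5,0,0,0],[-0.6,-0.1,8.5,0,0,0],[-0.6,-0.1,8.5,0,0,0]]
  ]
}}

```text
time: 7.63
position: [0.5403, -0.051, 0.3101]
eef_rot: [0.269, 0.963, 0.0, 0.001]
force: [-2.6, -0.4, 10.9]
grip_width: 0.752
```

Run:
```python
from h import *
for _ in range(2): capture("top"); todo(.5396,-.0505,.31,58.8)
```

```text
t 7.68 pos [540.3 -51.  310.1] jaw 58.77 F [-2.3  0.2  9.6] M [-0.    0.48  0.  ] grip 64.2
shift [0.9 0.1 0.1] turn [ 0.06  0.06 -0.03]
t 7.73 pos [540.3 -51.  310.1] jaw 58.77 F [-2.5 -1.4 11.2] M [0.03 0.49 0.01] grip 64.7
shift [0.8 0.1 0.1] turn [ 0.06  0.06 -0.03]
```

>>> {"name": "step_arm", "arguments": {
  "rows": [
    [[0.4,0,0.3,0,0,1],[0.4,0,0.3,0,0,2],[0.4,0,0.3,0,0,3],[0.4,0,0.3,0,0,4],[0.4,0,0.3,0,0,5],[0.4,0,0.3,0,0,5]]
  ]
}}

```text
time: 8.23
position: [0.5398, -0.051, 0.3085]
eef_rot: [0.312, 0.95, -0.0, 0.0]
force: [3.0, -2.9, -2.9]
grip_width: 0.756
```

Run:
```python
from h import *
for _ in range(2): capture("top"); todo(.5396,-.0505,.31,58.8)
```

```text
t 8.28 pos [539.8 -51.  308.5] jaw 53.75 F [ 2.8 -2.7 -3. ] M [-0.77 -0.8  -0.07] grip 64.4
shift [ 0.4  0.3 -1.5] turn [-0.01  0.05 -5.05]
t 8.33 pos [539.7 -50.9 308.5] jaw 53.77 F [ 3.7 -3.5 -3.2] M [-0.86 -0.84 -0.04] grip 64.2
shift [ 0.4  0.3 -1.5] turn [-0.01  0.05 -5.03]
```

>>> {"name": "step_arm", "arguments": {
  "rows": [
    [[-0.5,0,2,0,0,0],[-0.5,0,4,0,0,0],[-0.5,0,6,0,0,0],[-0.5,0,8,0,0,0],[-0.5,0,8,0,0,0]]
  ]
}}

```text
time: 8.75
position: [0.5398, -0.0513, 0.3001]
eef_rot: [0.311, 0.95, -0.0, -0.0]
force: [3.1, -4.0, -4.6]
grip_width: 0.757
```

Run:
```python
from h import *
for _ in range(2): capture("top"); todo(.5396,-.0505,.285,53.8)
```

```text
t 8.8 pos [539.8 -51.3 300.1] jaw 53.76 F [ 3.6 -4.5 -4.6] M [-1.12 -0.73 -0.09] grip 64.2
shift [ 0.7  0.5 15.1] turn [-0.03  0.   -0.04]
t 8.85 pos [539.8 -51.2 300.1] jaw 53.76 F [ 3.8 -4.4 -4.4] M [-1.1  -0.75 -0.09] grip 64.2
shift [ 0.6  0.5 15.1] turn [-0.03  0.01 -0.04]
```

>>> {"name": "step_arm", "arguments": {
  "rows": [
    [[-0.7,-0.2,0,0,0,0.7],[-0.7,-0.2,2,0,0,1],[-0.7,-0.2,4,0,0,1],[-0.7,-0.2,6,0,0,1],[-0.7,-0.2,7.5,0,0,1],[-0.7,-0.2,7.5,0,0,1]]
  ]
}}

```text
time: 9.35
position: [0.5402, -0.0514, 0.2925]
eef_rot: [0.319, 0.948, -0.0, -0.0]
force: [2.1, -2.7, -4.2]
grip_width: 0.754
```

Run:
```python
from h import *
for _ in range(2): capture("top"); todo(.5396,-.0505,.285,52.8)
```

```text
t 9.4 pos [540.2 -51.4 292.6] jaw 52.79 F [ 1.2 -3.5 -4.4] M [-0.62 -0.41 -0.02] grip 64.5
shift [1.  0.4 7.6] turn [-0.02 -0.04 -0.01]
t 9.45 pos [540.2 -51.4 292.7] jaw 52.79 F [ 1.8 -2.5 -5.3] M [-0.59 -0.39 -0.06] grip 64.3
shift [1.  0.4 7.7] turn [-0.02 -0.04 -0.01]
```

>>> {"name": "step_arm", "arguments": {
  "rows": [
    [[-0.4,-0.1,2,0,0,0.4],[-0.4,-0.1,4,0,0,0.4],[-0.4,-0.1,6,0,0,0.4],[-0.4,-0.1,8,0,0,0.4],[-0.4,-0.1,10,0,0,0.4],[-0.4,-0.1,11,0,0,0.4],[-0.4,-0.1,11,0,0,0.4]]
  ]
}}

```text
time: 10.03
position: [0.5406, -0.0518, 0.2837]
eef_rot: [0.322, 0.947, 0.0, -0.0]
force: [-7.7, 0.1, 20.8]
grip_width: 0.757
```

Run:
```python
from h import *
for _ in range(2): capture("top"); todo(.5396,-.0505,.28,52.4)
```

```text
t 10.08 pos [540.7 -51.8 283.8] jaw 52.38 F [-7.2 -0.4 22.4] M [-0.18  1.61  0.01] grip 64.1
shift [1.6 0.4 3.8] turn [ 0.04 -0.04 -0.02]
t 10.13 pos [540.6 -51.8 283.8] jaw 52.38 F [-7.1 -0.  21.7] M [-0.22  1.63 -0.01] grip 64.5
shift [1.6 0.4 3.8] turn [ 0.05 -0.04 -0.02]
```

>>> {"name": "step_arm", "arguments": {
  "rows": [
    [[0.6,-0.4,0,0,0,0],[0.6,-0.4,0.5,0,0,0],[0.6,-0.4,1,0,0,0],[0.6,-0.4,1,0,0,0],[0.6,-0.4,1,0,0,0]]
  ],
  "force": 100
}}

```text
time: 10.55
position: [0.5404, -0.0518, 0.2838]
eef_rot: [0.322, 0.947, 0.001, 0.001]
force: [-8.3, -0.2, 30.2]
grip_width: 0.757
```

Run:
```python
from h import *
ims=[capture("scene") for _ in range(4)]
im=np.mean([i[0].astype(float) for i in ims],0).astype(np.float32);d=np.median([i[1] for i in ims],0)
todo(.5396,-.0505,.28,52.4)
P=cloud("scene",d)
# side profile: visible points near the axis, by height
c=np.array([.5403,-.0513]);rr=np.hypot(P[...,0]-c[0],P[...,1]-c[1])
C=-cv2.Rodrigues(np.array(get_calibration("scene")["rvec"]))[0].T@np.array(get_calibration("scene")["tvec"])
print("cam",C.round(2))
for z in np.arange(.096,.156,.004):
    m=(rr<.045)&(abs(P[...,2]-z)<.002)&(d>0);print(round(z,3),m.sum(),np.percentile(rr[m]*1e3,[10,50,90]).round(1) if m.any() else "")
save("g4",cv2.resize(im[130:220,160:270],None,fx=6,fy=6,interpolation=cv2.INTER_CUBIC).clip(0,255).astype(np.uint8))
```

```text
t 10.75 pos [540.4 -51.8 283.8] jaw 52.38 F [-7.1 -1.5 29.3] M [-0.27  1.99  0.01] grip 64.4
shift [1.4 0.5 3.8] turn [ 0.1   0.03 -0.02]
cam [1.04 0.29 0.77]
0.096 287 [24.2 35.  41.5]
0.1 16 [18.5 22.9 36.6]
0.104 5 [18.8 19.1 19.4]
0.108 4 [18.7 19.  19.3]
0.112 0 
0.116 0 
0.12 4 [39.9 40.6 42.7]
0.124 7 [34.8 40.4 43.9]
0.128 21 [32.4 32.6 43.6]
0.132 18 [32.1 32.6 40.2]
0.136 16 [31.9 32.7 39.6]
0.14 16 [32.2 32.6 36.4]
0.144 96 [13.6 20.4 32.7]
0.148 92 [25.5 29.6 32.8]
0.152 7 [33.3 37.1 38.9]
```

View pics/g4.png

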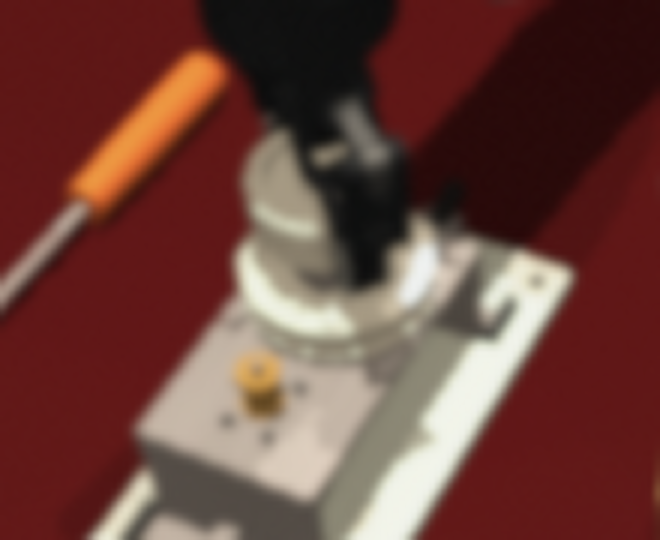

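>>> {"name": "step_arm", "arguments": {
  "rows": [
    [[0,0,-2,0,0,0],[0.6,-0.4,-2.5,0,0,0],[0.6,-0.4,-2.5,0,0,0.8],[0.6,-0.4,-2.5,0,0,-0.8],[0.6,-0.4,-2.5,0,0,0],[0.6,-0.4,-2.5,0,0,0]]
  ]
}}

```text
time: 11.25
position: [0.5399, -0.0516, 0.2845]
eef_rot: [0.323, 0.947, 0.001, 0.001]
force: [-0.7, -1.4, 8.0]
grip_width: 0.751
```

Run:
```python
from h import *
for _ in range(2): capture("top"); todo(.5396,-.0505,.28,52.4)
z0=np.load("scene0.npz");P0=z0["P"];d=np.median([capture("scene")[1] for _ in range(3)],0);P=cloud("scene",d)
for n,Q,c in(("rack",P0,(.4955,.2708)),("now",P,(.5403,-.0513))):
    v=np.array([1.04-c[0],.29-c[1]]);v/=np.linalg.norm(v)
    e=Q[...,:2]-c;a=e@v;b=e@np.array([-v[1],v[0]]);base=.062 if n=="rack" else .114
    z=Q[...,2]-base
    for lo,hi in((.0,.012),(.012,.022),(.022,.029),(.029,.036)):
        m=(a>lo)&(a<hi)&(abs(b)<.012)&(z>.028)&(z<.045);print(n,lo,m.sum(),(np.percentile(z[m],[10,50,90])*1e3).round(1) if m.any() else"")
    m=(a>.01)&(a<.036)&(b<-.005)&(b>-.025)&(z>.025)&(z<.045);print(n,"left",m.sum(),(np.percentile(z[m],[50,75,90,97])*1e3).round(1))
```

```text
t 11.3 pos [539.9 -51.6 284.5] jaw 52.39 F [ 0.2 -1.1  7.8] M [-0.32  0.09  0.02] grip 64.1
shift [0.9 0.6 4.5] turn [ 0.1   0.09 -0.02]
t 11.35 pos [539.9 -51.5 284.4] jaw 52.39 F [-0.1 -0.1  7.5] M [-0.24  0.1  -0.  ] grip 63.9
shift [0.9 0.6 4.4] turn [ 0.1   0.09 -0.01]
rack 0.0 46 [29.9 32.3 34.7]
rack 0.012 31 [29.5 30.6 31.9]
rack 0.022 14 [32.6 34.7 35.5]
rack 0.029 31 [29.5 33.5 35.5]
rack left 64 [31.8 35.  35.7 37.4]
now 0.0 12 [30.4 31.3 33.6]
now 0.012 9 [30.  30.5 31.9]
now 0.022 8 [34.2 35.7 36.2]
now 0.029 14 [28.6 32.7 36. ]
now left 56 [31.7 35.2 35.8 36.2]
```

>>> {"name": "step_arm", "arguments": {
  "rows": [
    [[0.2,0,1,0,0,0],[0.2,0,2,0,0,0],[0.2,0,2.3,0,0,0],[0.2,0,2.3,0,0,0],[0.2,0,2.3,0,0,0],[0.2,0,2.3,0,0,0]]
  ]
}}

```text
time: 12.0
position: [0.5399, -0.0517, 0.2838]
eef_rot: [0.322, 0.947, 0.001, 0.001]
force: [-6.2, 0.1, 26.8]
grip_width: 0.756
```

Run:
```python
from h import *
for _ in range(2): capture("top"); todo(.5396,-.0505,.28,52.4)
```

```text
t 12.05 pos [539.9 -51.7 283.8] jaw 52.38 F [-5.9 -1.  25.1] M [-0.3   1.43  0.01] grip 64.3
shift [1.  0.7 3.8] turn [ 0.14  0.1  -0.02]
t 12.1 pos [539.9 -51.6 283.8] jaw 52.39 F [-6.5 -0.6 25.7] M [-0.29  1.43 -0.09] grip 64.3
shift [1.  0.7 3.8] turn [ 0.14  0.1  -0.01]
```

Run:
```python
from h import *
P=np.load("scene0.npz")["P"]
def st(n,c,r0,r1,lo,hi):
    r=np.hypot(P[...,0]-c[0],P[...,1]-c[1]);m=(r>r0)&(r<r1)&(P[...,2]>lo)&(P[...,2]<hi);z=P[m][:,2]*1e3;print(n,m.sum(),np.percentile(z,[10,50,90]).round(1))
st("board",(.510,.213),0,.02,.05,.07)
st("pulleytop",(.540,-.0505),.028,.038,.09,.105)
st("hubtop",(.540,-.0505),.011,.018,.108,.12)
```

```text
board 162 [59.4 60.9 62.6]
pulleytop 199 [94.1 95.9 97.6]
hubtop 69 [111.6 112.6 114. ]
```

>>> {"name": "step_arm", "arguments": {
  "rows": [
    [[0,0,-3,0,0,0],[0,0,-6,0,0,0],[0,0,-8.5,0,0,0],[0,0,-8.5,0,0,0],[0,0,-8.5,0,0,0]]
  ]
}}

```text
time: 12.52
position: [0.5397, -0.0514, 0.2901]
eef_rot: [0.322, 0.947, 0.0, 0.001]
force: [1.8, -2.0, 4.3]
grip_width: 0.75
```

>>> {"name": "step_arm", "arguments": {
  "rows": [
    [[0,0,-0.5,0,0,0],[0,0,-1,0,0,0],[0,0,-1,0,0,0]]
  ]
}}

```text
time: 12.77
position: [0.5396, -0.0514, 0.2908]
eef_rot: [0.322, 0.947, 0.0, 0.001]
force: [4.4, -0.2, 1.7]
grip_width: 0.75
```

>>> {"name": "step_arm", "arguments": {
  "rows": [
    [[0,0,-0.5,0,0,0],[0,0,-1,0,0,0],[0,0,-1,0,0,0]]
  ]
}}

```text
time: 13.02
position: [0.5394, -0.0515, 0.2918]
eef_rot: [0.322, 0.947, 0.0, 0.001]
force: [4.8, -1.4, 0.2]
grip_width: 0.751
```

>>> {"name": "step_arm", "arguments": {
  "rows": [
    [[0,0,-0.5,0,0,0],[0,0,-1,0,0,0],[0,0,-1,0,0,0]]
  ]
}}

```text
time: 13.27
position: [0.5394, -0.0514, 0.2923]
eef_rot: [0.322, 0.947, 0.0, 0.001]
force: [6.4, -0.4, -4.6]
grip_width: 0.753
```

Spring is lost about 8 mm above the hard stop, which confirms the stop is the shoulder on the mouth. Pressing home again.

>>> {"name": "step_arm", "arguments": {
  "rows": [
    [[0,0,3,0,0,0],[0,0,6,0,0,0],[0,0,9,0,0,0],[0,0,11,0,0,0],[0,0,11.5,0,0,0],[0,0,11.5,0,0,0],[0,0,11.5,0,0,0],[0,0,11.5,0,0,0]]
  ]
}}

```text
time: 13.93
position: [0.5396, -0.0518, 0.2838]
eef_rot: [0.322, 0.947, 0.001, 0.001]
force: [-3.7, 1.2, 28.7]
grip_width: 0.747
```

Run:
```python
from h import *
for _ in range(3): capture("top"); todo(.5396,-.0505,.28,52.4)
```

```text
t 13.98 pos [539.7 -51.7 283.8] jaw 52.37 F [-3.9 -0.7 29.1] M [ 0.04  0.81 -0.  ] grip 64.2
shift [0.8 0.9 3.8] turn [ 0.11  0.05 -0.03]
t 14.03 pos [539.6 -51.8 283.8] jaw 52.37 F [-4.   0.4 28.4] M [ 0.01  0.74 -0.  ] grip 64.2
shift [0.8 1.  3.8] turn [ 0.1   0.06 -0.03]
t 14.08 pos [539.7 -51.8 283.8] jaw 52.38 F [-3.5  0.5 28.8] M [ 0.05  0.8  -0.05] grip 64.2
shift [0.8 0.9 3.8] turn [ 0.1   0.05 -0.02]
```

```bash
python3 -c "
from h import *
print(job.hand_in());todo(.5396,-.0505,.28,52.4)"
```

```text
the job is handed in; nothing more can be done
None
the job is handed in; nothing more can be done
```

I took the large handwheel from the rack, since the clamped unit has the 84 mm pulley. I put its shaft into the hub and turned it about 5° until the key dropped into the keyway. I then pushed it home and handed the job in at about 14 s, still gripping with a 100 N setting and pressing.

**Last checks:**
- **Hard stop:** the tool stopped at z = 283.8 mm on all three presses, and did not move when the push rose from about 25 to 33 N. At hand-in it was pressing with about 30 N, against the 11 N the spring needs.
- **Spring:** when I lifted the wheel, the spring force vanished about 8 mm above that stop, as it should if the stop is the shoulder on the hub.
- **Camera:** the wheel's height above the hub matched its height above the rack board to within about 1 mm.

**One disagreement:** the key first touched the hub about 26 mm above the final stop, where 28 mm was expected. The spring and camera checks both support the wheel being fully home, so I put this down to the key tilting or catching an edge. I did not confirm that. A sideways force of about 4 N remained at the end.

I saw nothing else on the desk touched, and the small wheel was still in the rack when I last looked, just after lifting the large one out. I took no whole-desk picture at the end.

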